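Start the dosing pump at its console

TASK

Start the dosing pump with your fingertip: first switch the black rocker on by pushing its raised end (the far one, with the white bar) fully down, then press the blue key and after it the yellow key all the way down, where they stay, and last press the green start key all the way down for about half a second and let it come up. Do not press the red stop key, never press the keys out of this order, and leave the amber bottle, the beaker and the sample cup where they stand: nothing is picked up.

Things in the scene. Friction and masses are not known exactly. Their poses are not given: they have to be found in the camera images.
- console: White pump console, fixed to the worktop, 180 x 180 mm, 83 mm tall at the back. Origin: centre of its underside; x to its back, y to its left. Key deck (x -90 to +46 mm) 45 mm above the worktop; behind it a hood, 83 mm, pump rotor on it to 90 mm. Rocker on the left of the deck; right of it four keys at x = -52 or 0, y = 0 or -54 mm, the colours in changing places.
- power (a joint): Black V-shaped rocker, 64 mm long (along console x), 26 mm wide, hinge at console x = -22, y = 56 mm. 0 rad = off: the far half, with a white bar, is raised, its end 9 mm over the flat near half. 0.28 rad = on, at its stop: the far half lies flat, 53 mm above the worktop. Stays where it is left (about 3 N at power_far moves it). Grey frame round it 4 mm high.
- power_far (a point): Point on top of the rocker's far half (white bar), 22 mm from the hinge; pressing it down switches on. It moves with the rocker: 59 mm above the worktop when off, 53 mm when on.
- blue (a joint): Travel of the blue key, in m: 0 = up (as at the start), 0.007 = fully down. Latching: it moves with about 3 N and stays where it is left.
- blue_top (a point): Centre of the top of the blue key's cap (round, 26 mm across, in a steel ring of 36 mm whose rim is 4 mm above the deck). The top is 13 mm above the deck when up (58 mm above the worktop), 6 mm above it when down, and the point moves with the key.
- yellow (a joint): Travel of the yellow key, in m: 0 = up (as at the start), 0.007 = fully down. Latching: it moves with about 3 N and stays where it is left.
- yellow_top (a point): Centre of the top of the yellow key's cap (round, 26 mm across, in a steel ring of 36 mm whose rim is 4 mm above the deck). The top is 13 mm above the deck when up (58 mm above the worktop), 6 mm above it when down, and the point moves with the key.
- green (a joint): Travel of the green key, in m: 0 = up, 0.007 = fully down. Spring-loaded: about 1.6 N starts it, 4.4 N holds it fully down; it comes up again when let go.
- green_top (a point): Centre of the top of the green key's cap (round, 26 mm across, in a steel ring of 36 mm whose rim is 4 mm above the deck). The top is 13 mm above the deck when up (58 mm above the worktop), 6 mm above it when down, and the point moves with the key.
- red (a joint): Travel of the red key, in m: 0 = up, 0.007 = fully down. Spring-loaded: about 1.6 N starts it, 4.4 N holds it fully down; it comes up again when let go.
- red_top (a point): Centre of the top of the red key's cap (round, 26 mm across, in a steel ring of 36 mm whose rim is 4 mm above the deck). The top is 13 mm above the deck when up (58 mm above the worktop), 6 mm above it when down, and the point moves with the key.
- amber_bottle: Loose small amber bottle with a white cap, 30 mm across, 78 mm tall, standing to the left of the console. Origin: centre of its underside. Not to be moved.
- sample_cup: Loose sample cup with a light blue lid, 35 x 43 mm, 24 mm tall, in front of the console. Origin: at its underside. Not to be moved.
- low_beaker: Loose clear low beaker, 56 mm across, 76 mm tall, standing to the right of the console. Origin: centre of its underside. Not to be moved.

How it is judged:
By the outcome, as a careful person would: the job done as asked, in the order asked, and still so for the second after the job is handed in, with the robot touching nothing.
It also fails if it takes over 48 s, if anything falls off the work surface, if the arm or the gripper's body presses on something with over 40 N, if the wrist force passes 120 N, or if a joint passes its speed limit or range.

ROBOT

A 7-joint arm with a two-finger parallel gripper is mounted at the origin on a cart in front of the work surface, level with it; the furniture and walls round the work are solid. World frame = base frame: x ahead of the robot, y to its left, z up, the work surface at z = 0. Lengths are in m, angles in rad, forces in N, time in s.
With the tool pointing down it reaches from about 0.4 to 0.85 m from the base axis. Payload 10.4 kg.
Tool frame: the origin (TCP) lies at the very end of the fingers, on their centre line; the grasp point (between the pads) lies 19 mm behind it; z points along the fingers, y is the line along which they close (so a half turn about z gives the same grasp; the last joint's range is limited). The gripper opens to 87 mm and grips with 3 to 60 N. Pads are 19 mm wide; open, the fingers measure 117 mm over their backs; the gripper's body (75 mm by 190 mm) begins 51 mm behind the grasp point.
Start: joints at [1.319, 0.332, -0.065, 1.46, 0.022, 1.35, -0.088], TCP at [0.142, -0.609, 0.223] pointing down, gripper open.
Joint ranges: [-2.6, 2.6], [-0.5, 2.12], [-1.47, 1.34], [0.16, 2.42], [-1.27, 4.41], [0.06, 2.06], [-2.6, 2.6]. Speed limits (rad/s): [2.22, 2.22, 2.79, 2.79, 3.14, 3.14, 3.14].

INTERFACE

Orientations are given as a unit quaternion [x, y, z, w].
In Python, from bench import * gives the robot as it stands.
- The arm moves only by the tool step_arm, never from a script. Its arguments are lists of equal length, an entry for each row: "delta_pos": the shift along the world's x, y, z in units of 25 mm (1.0 is 25 mm), a list of three; "turn": the turn about the world's z in units of 0.12 rad (1.0 is 0.12 rad). In form: {"delta_pos": [[tx, ty, tz], ...], "turn": [turn, ...]}. A call has 1 to 12 rows; each row shifts and turns the commanded pose from where the row before left it; what a row does not reach is not made up. A row lasts 1/10 s, in which the tool goes at most 50 mm and 8.59 degrees, less where a joint would pass 70% of its speed; a pose out of reach is approached as far as the arm can. A call with a number of a shift or a turn outside -1 to 1 is refused whole. A call with a gripper value outside its range is refused whole. "grip" is the closure, from 0 (fully open) to 1 (shut), set as the call begins (left out, the last holds). The fingers move at their own pace and stop on an object; "newtons" is the grip in N (left out, the last holds). Time passes only in rows, so rows that do not move let the fingers close. It gives the time, the measured TCP pose, the force, the opening and the grip force at its end, in the units of the state.
- read_state(): the state, without advancing time (a new reading comes with each control period).
- camera(name): name is "scene" or "side" or "wrist"; returns a dict with "image" (420x560x3 uint8, red, green, blue), "z_map" (420x560 float32, m along the optical axis (not along the pixel's ray), 0 where there is no reading), "mtx" (3x3 intrinsics, pixels), "view" (4x4, takes a point from world to camera coordinates). Camera axes: x right, y up, looking along -z (the intrinsics and any distortion apply to the point x, -y, -z); pixel columns grow to the right and rows downward; lengths in m; the calibration is good to about 2 mm. A picture is of the moment at which its call begins.
- close_job(): hands the job in; it is judged then, once.
The state is a dict: "time": time; "joint_positions": joint angles; "joint_vel": joint speeds; "joint_torque": joint torques, N m; "ee_pos": TCP position; "eef_rot": TCP orientation; "ft_force": force on the tool from outside, world axes, zero at the start; "torque": the same for the moment, N m; "width": finger opening in m; "grip_force": force on a finger pad.
Only numpy, scipy, OpenCV 4.12 (cv2) and the standard library are available. Lean on these libraries where they do the work, as an engineer would, in place of code of your own. Each camera call takes 0.05 s, during which the arm holds its last target. There are 200 camera calls.

## Working session

There is one attempt and no reset: what is moved stays moved. The work goes in short steps, Python scripts to look and compute and a tool call to move; the robot and the scene stay as the last step left them, time stands still between calls to the robot, and variables do not carry over. Pictures are saved under pics/ and viewed, at most 10 in all, crops included, and the job is handed in when it is done.

Besides the shell and the picture viewer there is one more tool, called after "Emit:" by a JSON object that holds its "fn" and its "kwargs". step_arm: Moves the arm, as the interface text tells. Shifts and turns lie within -1 to 1; 1 stands for 25 mm of shift or 0.12 rad of turn. Its arguments: {"type":"object","properties":{"delta_pos":{"type":"array"},"turn":{"type":"array"},"grip":{"type":"number"},"newtons":{"type":"number"}},"required":["delta_pos","turn"]}

```bash
mkdir -p pics
cat > h.py <<'E'
from bench import *
import numpy as np, cv2
def snap(n,f):
    c=camera(n); cv2.imwrite('pics/'+f+'.png',c['image'][:,:,::-1]); np.savez('pics/'+f+'.npz',**c); return c
def pt(c,u,v):
    z=float(np.median([d for d in c['z_map'][v-2:v+3,u-2:u+3].ravel() if d>0])); K=c['mtx']
    p=np.array([(u-K[0,2])/K[0,0]*z,-(v-K[1,2])/K[1,1]*z,-z,1]); return (np.linalg.inv(c['view'])@p)[:3]
E
python3 - <<'E'
from h import *
for n in('scene','side'): snap(n,n+'0')
s=read_state(); print(s['time'],s['ee_pos'],s['eef_rot'],s['width'],s['ft_force'])
E
```

```text
0.1 [ 0.14168378 -0.60836049  0.22181859] [ 9.93463039e-01  1.14152339e-01 -9.93658248e-05 -6.51555246e-04] 0.0873408335700638 [0.44152975 0.36761431 0.46474002]
```

View pics/scene0.png

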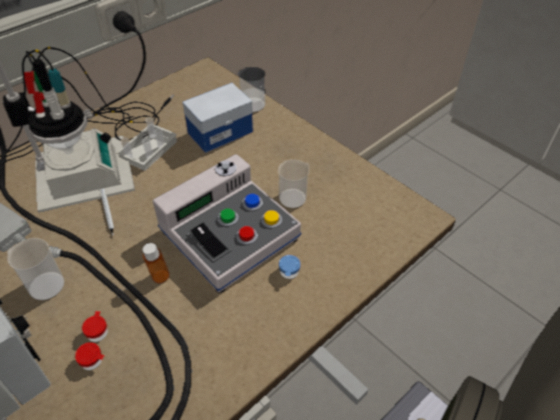

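View pics/side0.png

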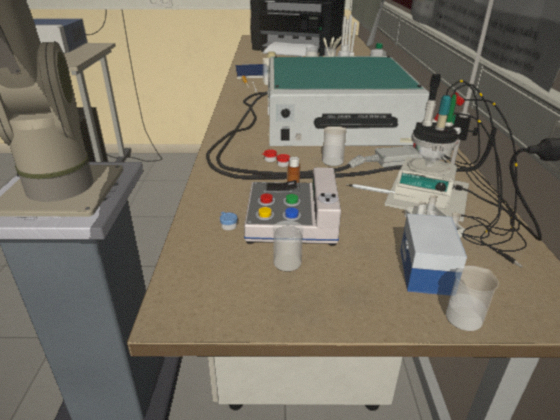

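Scene view: green (228,216), blue (253,201), red (247,234) and yellow (271,218) keys, rocker at (209,240), hood at the back upper-left. The side view shows the same layout: red/yellow near, green/blue far.

Run:
```python
from h import *
img=cv2.imread('pics/scene0.png'); a=cv2.resize(img[150:290,130:320],None,fx=4,fy=4,interpolation=cv2.INTER_CUBIC); cv2.imwrite('pics/crop.png',a)
M={'green':(0,0),'blue':(0,-.054),'red':(-.052,0),'yellow':(-.052,-.054)}
for f,px in (('scene0',dict(green=(228,216),blue=(253,201),red=(247,234),yellow=(271,218))),('side0',dict(green=(292,200),blue=(292,214),red=(266,199),yellow=(264,213)))):
    c=np.load('pics/'+f+'.npz'); P={k:pt(c,*v) for k,v in px.items()}
    for k in P: print(f,k,P[k].round(4))
    A=np.array([complex(*M[k]) for k in M]);B=np.array([complex(*P[k][:2]) for k in M])
    r=np.vdot(A-A.mean(),B-B.mean()); yaw=np.angle(r); o=B.mean()-A.mean()*np.exp(1j*yaw)
    print('yaw',yaw,'o',o); 
    for n,q in dict(M,far=(0,.056)).items(): w=o+complex(*q)*np.exp(1j*yaw); print(n,round(w.real,4),round(w.imag,4))
```

```text
scene0 green [ 0.533  -0.1266  0.0576]
scene0 blue [ 0.5303 -0.1803  0.0577]
scene0 red [ 0.4814 -0.1247  0.0573]
scene0 yellow [ 0.4801 -0.1768  0.0579]
yaw -0.04519370144123219 o (0.5333901592174544-0.12630703494383894j)
green 0.5334 -0.1263
blue 0.531 -0.1803
red 0.4814 -0.124
yellow 0.479 -0.1779
far 0.5359 -0.0704
side0 green [ 0.5429 -0.1398  0.0567]
side0 blue [ 0.541  -0.1941  0.0573]
side0 red [ 0.4903 -0.1377  0.0577]
side0 yellow [ 0.4874 -0.1914  0.0577]
yaw -0.04363850845366665 o (0.542557653896226-0.1399162468693406j)
green 0.5426 -0.1399
blue 0.5402 -0.1939
red 0.4906 -0.1376
yellow 0.4883 -0.1916
far 0.545 -0.084
```

View pics/crop.png

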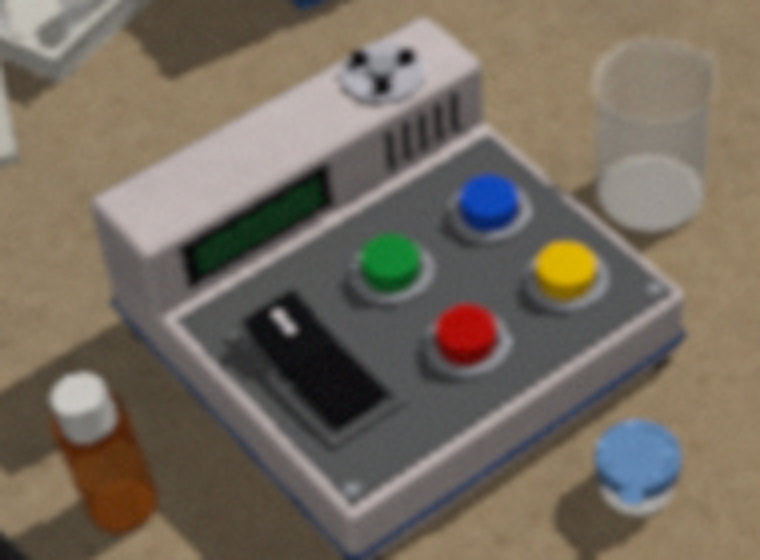

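Emit:
{"fn": "step_arm", "kwargs": {"delta_pos": [[0.75,0.9,0],[0.75,0.9,0],[0.75,0.9,0],[0.75,0.9,0],[0.75,0.9,0],[0.75,0.9,0],[0.75,0.9,0],[0.75,0.9,0],[0.75,0.9,0],[0.75,0.9,0]], "turn": [-0.2,-0.2,-0.2,-0.2,-0.2,-0.3,-0.2,-0.3,-0.2,-0.3], "grip": 1}}

```text
time: 1.1
ee_pos: [0.3297, -0.3826, 0.2223]
eef_rot: [1.0, -0.024, -0.0, -0.0]
ft_force: [0.1, -0.1, -0.2]
width: 0.015
grip_force: 0.0
```

Emit:
{"fn": "step_arm", "kwargs": {"delta_pos": [[0.75,0.9,0],[0.75,0.9,0],[0.75,0.9,0],[0.75,0.9,0],[0.75,0.9,0],[0.75,0.9,0],[0.75,0.9,0],[0.75,0.9,0],[0,0,0],[0,0,0]], "turn": [0,0,0,0,0,0,0,0,0,0]}}

```text
time: 2.1
ee_pos: [0.4792, -0.2034, 0.2222]
eef_rot: [1.0, -0.023, -0.0, -0.0]
ft_force: [-1.7, -0.4, 0.3]
width: 0.0005
grip_force: 0.0
```

Run:
```python
from h import *
c=snap('wrist','w1')
s=read_state(); print(s['time'],s['ee_pos'],s['eef_rot'],s['width'],s['ft_force'])
```

```text
2.15 [ 0.47875174 -0.20427155  0.22223359] [ 9.99717115e-01 -2.37805525e-02 -4.11435383e-04  7.77646102e-05] 0.0006148613124595945 [-0.20021967 -0.55936013 -0.11068821]
```

View pics/w1.png

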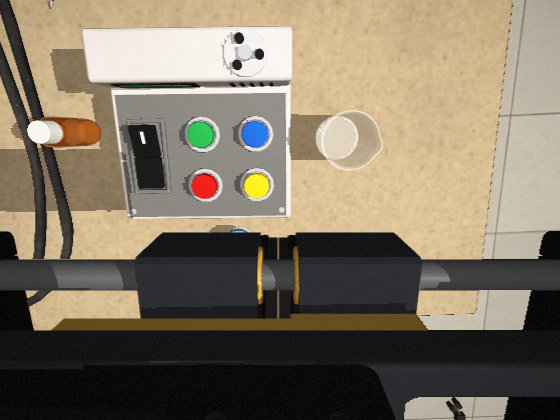

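Wrist view: green (201,134), blue (256,134), red (205,185), yellow (257,185), white bar (143,138); beaker to the right, bottle to the left, fingertips at about (279,270).

```bash
cat > m.py <<'E'
from h import *
M={'green':(0,0),'blue':(0,-.054),'red':(-.052,0),'yellow':(-.052,-.054)}
def go(f,px,bar=None):
    c=np.load('pics/'+f+'.npz'); P={k:pt(c,*v) for k,v in px.items()}
    for k in P: print(k,P[k].round(4))
    if bar: print('bar',pt(c,*bar).round(4))
    A=np.array([complex(*M[k]) for k in P]);B=np.array([complex(*P[k][:2]) for k in P])
    yaw=np.angle(np.vdot(A-A.mean(),B-B.mean())); o=B.mean()-A.mean()*np.exp(1j*yaw); print('yaw',yaw)
    for n,q in dict(M,far=(0,.056)).items(): w=o+complex(*q)*np.exp(1j*yaw); print(n,round(w.real,4),round(w.imag,4))
    return c
E
python3 - <<'E'
from m import *
c=go('w1',dict(green=(201,134),blue=(256,134),red=(205,185),yellow=(257,185)),(143,138))
print(c['mtx'],np.linalg.inv(c['view']).round(3)); print(pt(c,279,262))
E
```

```text
green [ 0.5416 -0.1309  0.0575]
blue [ 0.5391 -0.1849  0.058 ]
red [ 0.4908 -0.1297  0.0578]
yellow [ 0.4883 -0.1827  0.0578]
bar [ 0.5404 -0.0738  0.0582]
yaw -0.04013606760976746
green 0.542 -0.1311
blue 0.5398 -0.1851
red 0.4901 -0.1291
yellow 0.4879 -0.183
far 0.5443 -0.0752
[[324.27876409   0.         277.69629367]
 [  0.         324.27876409 207.507229  ]
 [  0.           0.           1.        ]] [[-0.046  0.968  0.249  0.547]
 [-0.999 -0.045 -0.009 -0.206]
 [ 0.002 -0.249  0.969  0.384]
 [ 0.     0.     0.     1.   ]]
[ 0.5128617  -0.20482569  0.30626546]
```

Emit:
{"fn": "step_arm", "kwargs": {"delta_pos": [[0.52,1,0],[0.52,1,0],[0.52,1,-0.5],[0.54,1,-0.5],[0.52,1,-0.5],[0,0.16,-0.75],[0,0,-0.75],[0,0,-0.75],[0,0,-0.5],[0,0,-0.3],[0,0,0],[0,0,0]], "turn": [0,0,0,0,0,0,0,0,0,0,0,0]}}

```text
time: 3.35
ee_pos: [0.5451, -0.075, 0.1095]
eef_rot: [1.0, -0.024, 0.0, 0.0]
ft_force: [1.0, 0.5, -0.1]
width: 0.0003
grip_force: 0.0
```

Run:
```python
from h import *
c=snap('wrist','w2')
s=read_state(); print(s['time'],s['ee_pos'],s['eef_rot'],s['ft_force'])
```

```text
3.4 [ 0.54528608 -0.0749634   0.10968639] [ 9.99717625e-01 -2.37536548e-02  6.35790033e-04  1.73298305e-04] [-0.06378333 -0.65720071  0.53716629]
```

View pics/w2.png

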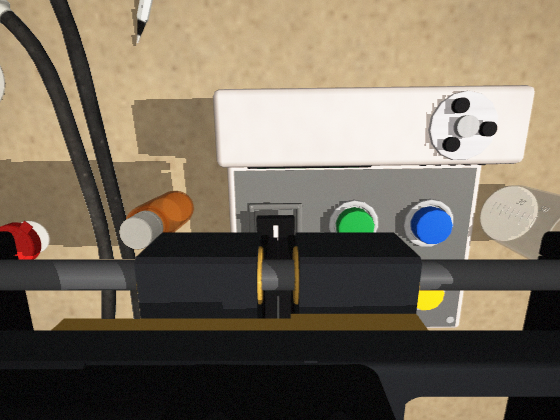

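The white bar (276,232) is in line with the closed fingers (279,270); green (356,224) and blue (432,226) lie to the right.

Run:
```python
from m import *
go('w2',dict(green=(356,224),blue=(432,225)),(276,232))
```

```text
green [ 0.5443 -0.1288  0.058 ]
blue [ 0.5411 -0.1811  0.0581]
bar [ 0.5417 -0.0735  0.0596]
yaw -0.06193921198243608
green 0.5443 -0.128
blue 0.541 -0.1819
red 0.4924 -0.1248
yellow 0.4891 -0.1787
far 0.5478 -0.0721
```

Emit:
{"fn": "step_arm", "kwargs": {"delta_pos": [[0,0.05,-0.6],[0,0,-0.6],[0,0,-0.4],[0,0,-0.2],[0,0,-0.15],[0,0,-0.15],[0,0,-0.1],[0,0,-0.08],[0,0,-0.06],[0,0,0],[0,0,0]], "turn": [0,0,0,0,0,0,0,0,0,0,0]}}

```text
time: 4.5
ee_pos: [0.5452, -0.0734, 0.0532]
eef_rot: [1.0, -0.024, 0.0, 0.001]
ft_force: [-13.7, 0.2, 31.5]
width: 0.0004
grip_force: 15.7
```

Emit:
{"fn": "step_arm", "kwargs": {"delta_pos": [[0,0,0.4],[0,0,0.8],[0,0,0.7],[0,-0.7,0],[0,-0.9,0],[0,-0.9,0],[-0.1,-0.9,0],[-0.1,-0.9,0],[0,0,0],[0,0,0]], "turn": [0,0,0,0,0,0,0,0,0,0]}}

```text
time: 5.5
ee_pos: [0.5398, -0.1812, 0.0979]
eef_rot: [1.0, -0.024, 0.0, -0.0]
ft_force: [0.5, 0.9, 0.1]
width: 0.0003
grip_force: 0.0
```

Run:
```python
from h import *
c=snap('wrist','w3');d=snap('scene','s3')
a=cv2.imread('pics/w3.png')[150:260,100:480]; b=cv2.imread('pics/s3.png')[150:290,130:320]
a=cv2.resize(a,(760,220)); b=cv2.resize(b,(475,350),interpolation=cv2.INTER_CUBIC)
o=np.zeros((570,760,3),np.uint8); o[:220]=a; o[220:,:475]=b; cv2.imwrite('pics/m3.png',o)
s=read_state(); print(s['time'],s['ee_pos'],s['ft_force'])
```

```text
5.6 [ 0.54007188 -0.17987551  0.09789888] [0.1075191  0.18445612 0.34229918]
```

View pics/m3.png

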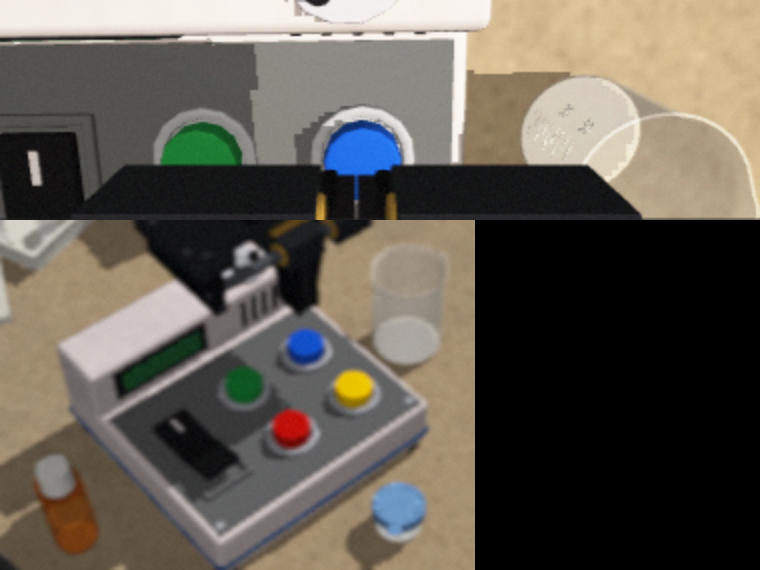

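The rocker has tipped (near end now raised, bar at wrist pixel (118,234)); fingers (278) are in line with blue (281).

Run:
```python
from h import *
c=np.load('pics/w3.npz')
for p in((118,220),(118,228),(118,236),(118,245),(128,222),(128,240),(200,228),(281,222)): print(p,pt(c,*p).round(4))
```

```text
(118, 220) [ 0.5515 -0.0751  0.0526]
(118, 228) [ 0.546  -0.0743  0.0527]
(118, 236) [ 0.5405 -0.0735  0.0531]
(118, 245) [ 0.5339 -0.0721  0.0525]
(128, 222) [ 0.5498 -0.0816  0.0526]
(128, 240) [ 0.5372 -0.0796  0.0527]
(200, 228) [ 0.5449 -0.1304  0.0579]
(281, 222) [ 0.5464 -0.1834  0.0579]
```

Emit:
{"fn": "step_arm", "kwargs": {"delta_pos": [[0.04,-0.08,-0.6],[0,0,-0.5],[0,0,-0.3],[0,0,-0.15],[0,0,-0.1],[0,0,-0.1],[0,0,-0.1],[0,0,-0.07],[0,0,0],[0,0,0]], "turn": [0,0,0,0,0,0,0,0,0,0]}}

```text
time: 6.6
ee_pos: [0.5411, -0.1829, 0.0512]
eef_rot: [1.0, -0.024, 0.0, 0.0]
ft_force: [-7.0, 2.7, 15.0]
width: 0.0004
grip_force: 7.3
```

Emit:
{"fn": "step_arm", "kwargs": {"delta_pos": [[0,0,0.4],[0,0,0.7],[0,0,0.3],[-0.7,0.03,0],[-0.7,0.03,0],[-0.7,0.03,0],[0,0,0],[0,0,0]], "turn": [0,0,0,0,0,0,0,0]}}

```text
time: 7.4
ee_pos: [0.4888, -0.181, 0.0852]
eef_rot: [1.0, -0.024, 0.001, 0.0]
ft_force: [0.4, 0.6, 0.2]
width: 0.0005
grip_force: 0.0
```

Run:
```python
from h import *
c=snap('wrist','w4');d=snap('scene','s4')
a=cv2.imread('pics/w4.png')[120:260,100:480]; b=cv2.imread('pics/s4.png')[150:290,130:320]
a=cv2.resize(a,(760,280)); b=cv2.resize(b,(420,310),interpolation=cv2.INTER_CUBIC)
o=np.zeros((590,760,3),np.uint8); o[:280]=a; o[280:,:420]=b; cv2.imwrite('pics/m4.png',o)
s=read_state(); print(s['time'],s['ee_pos'],s['ft_force'])
```

```text
7.5 [ 0.48914272 -0.18072898  0.08499595] [ 0.08946515  0.39637538 -0.43348562]
```

View pics/m4.png

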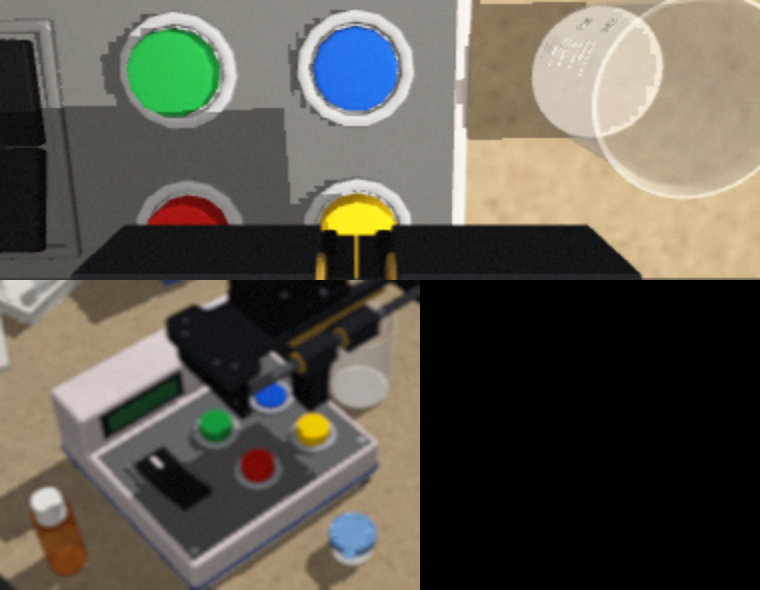

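Blue sits lower in its ring than green (crop (356,68) vs (173,70)); fingers (357) are in line with yellow (358). Pressing yellow.

Run:
```python
from h import *
c=np.load('pics/w4.npz')
for p in((278,154),(187,155),(279,226)): print(p,pt(c,*p).round(4))
```

```text
(278, 154) [ 0.5397 -0.1835  0.0509]
(187, 155) [ 0.5423 -0.1308  0.0577]
(279, 226) [ 0.4967 -0.182   0.0577]
```

Emit:
{"fn": "step_arm", "kwargs": {"delta_pos": [[0,0,-0.5],[0,0,-0.4],[0,0,-0.15],[0,0,-0.1],[0,0,-0.1],[0,0,-0.1],[0,0,-0.06],[0,0,0],[0,0,0]], "turn": [0,0,0,0,0,0,0,0,0]}}

```text
time: 8.4
ee_pos: [0.4884, -0.1807, 0.051]
eef_rot: [1.0, -0.024, -0.0, 0.0]
ft_force: [-9.5, 2.7, 19.8]
width: 0.0004
grip_force: 9.9
```

Emit:
{"fn": "step_arm", "kwargs": {"delta_pos": [[0,0,0.4],[0,0,0.7],[0,0,0.35],[0.7,0.7,0],[0.7,0.7,0],[0.75,0.6,0],[0,0,0],[0,0,0]], "turn": [0,0,0,0,0,0,0,0]}}

```text
time: 9.2
ee_pos: [0.542, -0.1306, 0.0856]
eef_rot: [1.0, -0.023, -0.0, 0.0]
ft_force: [-1.1, -0.3, 0.3]
width: 0.0008
grip_force: 0.0
```

Run:
```python
from h import *
c=snap('wrist','w5');d=snap('scene','s5')
a=cv2.imread('pics/w5.png')[120:260,100:480]; b=cv2.imread('pics/s5.png')[150:290,130:320]
a=cv2.resize(a,(760,280)); b=cv2.resize(b,(420,310),interpolation=cv2.INTER_CUBIC)
o=np.zeros((590,760,3),np.uint8); o[:280]=a; o[280:,:420]=b; cv2.imwrite('pics/m5.png',o)
s=read_state(); print(s['time'],s['ee_pos'],s['ft_force'])
m=cv2.inRange(cv2.cvtColor(d['image'],cv2.COLOR_RGB2HSV),(22,150,100),(32,255,255))
m[:150]=0;m[290:]=0; v,u=np.nonzero(m[:,130:320]); u=u+130
print(len(u), pt(d,int(u.mean()),int(v.mean())) if len(u) else '')
```

```text
9.3 [ 0.54137431 -0.13169178  0.08562507] [1.11639195 0.04741747 0.06214082]
127 [ 0.48446661 -0.18070475  0.0511601 ]
```

View pics/m5.png

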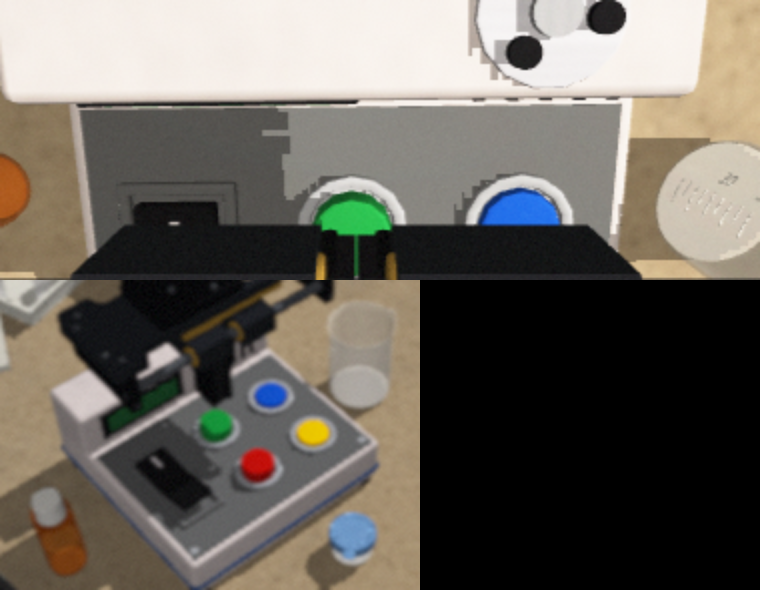

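Blue and yellow are both down (yellow top at 51 mm), the rocker is on, and the fingers (357) are over green (352). Pressing green for about half a second, then releasing and lifting clear.

Emit:
{"fn": "step_arm", "kwargs": {"delta_pos": [[0,0,-0.5],[0,0,-0.4],[0,0,-0.15],[0,0,-0.2],[0,0,-0.2],[0,0,0],[0,0,0],[0,0,0],[0,0,0],[0,0,0]], "turn": [0,0,0,0,0,0,0,0,0,0]}}

```text
time: 10.3
ee_pos: [0.5418, -0.131, 0.0512]
eef_rot: [1.0, -0.024, -0.0, 0.001]
ft_force: [-11.7, 1.1, 22.7]
width: 0.0007
grip_force: 11.1
```

Emit:
{"fn": "step_arm", "kwargs": {"delta_pos": [[0,0,0.6],[0,0,0.9],[0,0,0.9],[0,0,0.9],[0,0,0.9],[0,0,0],[0,0,0],[0,0,0]], "turn": [0,0,0,0,0,0,0,0]}}

```text
time: 11.1
ee_pos: [0.5416, -0.1307, 0.1537]
eef_rot: [1.0, -0.024, -0.001, -0.0]
ft_force: [-1.0, 0.3, 0.4]
width: 0.0005
grip_force: 0.0
```

Run:
```python
from h import *
c=snap('wrist','w6'); d=snap('scene','s6')
a=cv2.imread('pics/w6.png'); cv2.imwrite('pics/m6.png',np.hstack([cv2.resize(a[60:270],(500,188)),cv2.resize(cv2.imread('pics/s6.png')[150:290,130:320],(255,188))]))
s=read_state(); print(s['time'],s['ee_pos'],s['ft_force'])
for n,q in dict(green=(.5425,-.1305,.058),blue=(.540,-.183,.051),yellow=(.488,-.181,.051),red=(.490,-.128,.058)).items():
    for k in(d,c):
        p=k['view']@np.array([*q,1]); K=k['mtx']; u=int(K[0,0]*p[0]/-p[2]+K[0,2]); v=int(K[1,1]*-p[1]/-p[2]+K[1,2])
        print(n,(u,v),pt(k,u,v).round(4))
```

```text
11.2 [ 0.54147896 -0.13065191  0.15355699] [-0.13557091  0.36746118 -0.15713376]
green (226, 211) [ 0.544  -0.1312  0.0577]
green (277, 208) [ 0.5432 -0.1301  0.0581]
blue (250, 199) [ 0.5424 -0.1835  0.0511]
blue (339, 206) [ 0.5406 -0.1822  0.051 ]
yellow (269, 216) [ 0.4902 -0.1814  0.051 ]
yellow (337, 263) [ 0.5784 -0.1455  0.2468]
red (245, 229) [ 0.4917 -0.1292  0.0575]
red (277, 267) [ 0.5746 -0.1316  0.2393]
```

View pics/m6.png

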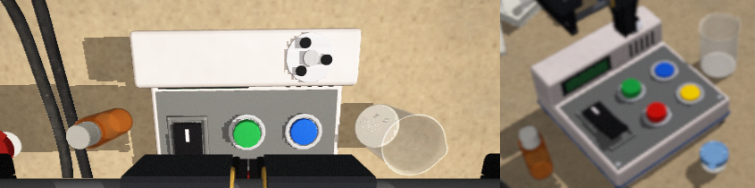

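Green is back up, blue and yellow are down, the rocker is on and the loose items are in place, so I'm handing in.

```bash
python3 -c "
from bench import *
print(close_job())"
```

```text
the job is handed in; nothing more can be done
None
```

The job is handed in: I switched the rocker on, pressed blue and then yellow so both stayed down, then held green fully down for about half a second and let it come up. I never touched red, the bottle, beaker and cup look unmoved in the last pictures, and the robot clock read about 11 s of the 48 s allowed; I got no verdict back.

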